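# Seat the regulator weight on a pressure cooker with sprung tongs

## Robot

A 6-joint arm with a two-finger parallel gripper is mounted at the origin on the work surface. World frame = base frame: x ahead of the robot, y to its left, z up, the work surface at z = 0. Lengths are in m, angles in rad, forces in N, time in s.
With the tool pointing down it reaches from about 0.375 to 0.9 m from the base axis. Payload 3.1 kg.
Tool frame: the origin (TCP) lies midway between the tips of the shut fingers; the grasp point (between the pads) lies 19 mm behind it; x points along the fingers, z is the direction in which the jaws open and shut, and the axes are right-handed (so a half turn about x gives the same grasp; the last joint's range is limited). The gripper opens to 85 mm and grips with 20 to 120 N. Pads are 22 mm wide; open, the fingers measure 114 mm over their backs; the gripper's body (76 mm by 85 mm) begins 54 mm behind the grasp point. The pads swing forward as they close: fully open they stand 13 mm farther back than shut.
Start: joints at [-1.349, 0.527, 1.433, -0, 1.181, -0.178], TCP at [0.244, -0.575, 0.231] pointing down, gripper open.
Joint ranges: [-3.08, 3.08], [-0.75, 2.2], [0.22, 2.44], [-1.43, 4.57], [0, 2.65], [-2.85, 2.85]. Speed limits (rad/s): [2.79, 2.79, 3.14, 3.14, 3.14, 3.14].

## Interface

Orientations are given as a unit quaternion [x, y, z, w].
In Python, from station import status, snapshot, camera_params, ticket gives the robot as it stands.
- The arm moves only by the tool arm_command, never from a script. Its argument "series" is a list that holds one entry, the list of rows, each a list of 4 numbers: the shift along the tool's x, y, z in mm, then the turn about the tool's x in rad. A call has 1 to 10 rows; each row shifts and turns the commanded pose from where the row before left it, along the tool's axes as they then stand; what a row does not reach is not made up. A row lasts 1/10 s, in which the tool goes at most 50 mm and 8.59 degrees, less where a joint would pass 70% of its speed; a pose out of reach is approached as far as the arm can. A call is refused whole if a number of a shift passes 50 or a number of a turn 0.15, either way. A call with a gripper value outside its range is refused whole. "jaw" is the opening in per cent of the stroke, from 0 (shut) to 100 (fully open), set as the call begins (left out, the last holds). The fingers move at their own pace and stop on an object; "force" is the grip in N (left out, the last holds). Time passes only in rows, so rows that do not move let the fingers close. It gives the time, the measured TCP pose, the force and the opening at its end, in the units of the state.
- status.sense(): the state, without advancing time (a new reading comes with each control period).
- snapshot(name): name is "side" or "top"; returns the picture (384x512x3 uint8, red, green, blue); there is no depth.
- camera_params(name): a dict with "fovy" (degrees; the focal length in pixels is half the picture's height over the tangent of half this angle, whatever the lens; pixels are square), "cx", "cy" (the principal point, pixels), "extrinsics" (4x4, takes a point from camera to world coordinates). Camera axes: x right, y down, z forward; pixel columns grow to the right and rows downward; lengths in m; the calibration is good to about 2 mm. A picture is of the moment at which its call begins. camera_params takes no time and is no camera call.
- ticket.sign_off(): hands the job in, once; it reports no verdict.
The state is a dict: "t": time; "q": joint angles; "qd": joint speeds; "tau": joint torques, N m; "tcp_pos": TCP position; "tool_rot": TCP orientation; "force": force on the tool from outside, world axes, zero at the start; "ft_torque": the same for the moment, N m; "finger_gap": opening from 0.0 (shut) to 1.0 (fully open).
Only numpy, scipy, OpenCV 4.12 (cv2) and the standard library are available. Lean on these libraries where they do the work, as an engineer would, in place of code of your own. Each camera call takes 0.05 s, during which the arm holds its last target. There are 200 camera calls.

## Task

Take the sprung tongs from their wooden rest, use them to lift the regulator weight out of the ramekin, put it upright over the vent pipe on the pressure cooker's lid, and press it down with the tongs, first against the stiff rubber sleeve and on until the sleeve stops hard on the nut below it, holding a push of about 12 to 15 N there for a moment and never much more. Then let go of the weight and stand the tongs back upright in their rest. Never touch the weight with the gripper itself, and leave the jar, mug and screw band alone.

Things in the scene. Friction and masses are not known exactly. Their poses are not given: they have to be found in the camera images.
- tongs_grip (a point): Small steel sprung tongs, 120 mm long, 0.12 kg, standing upright in the rest. The point is midway between the black finger plates on the arms' outsides (20 mm wide, 14 tall), where a gripper from above squeezes them; 75 mm above the jaws' lower end, 45 below the top. z up the tongs, y from arm to arm, x along the hinge pin. Over the plates: 50 mm open, 41 mm shut on the weight's neck
- tongs_jaw (a point): Point between the jaws, at their lower end, 75 mm below the grip point. Each jaw is 8 mm tall, 18 wide (x), with a V notch that centres a round neck. Open, the jaws' front edges are about 33 mm apart and their outsides 62 mm; jaws travel about 2.5 times as much as the plates
- tong_arm (a joint): angle (rad) by which the tongs are squeezed: 0 sprung open, about 0.24 shut on the weight's neck, stop 0.36. The spring pushes on the plates with about 7 N open, 12 N shut on the neck. Held at 49 mm over the plates they stay open and are carried by their own spring; to grip, squeeze to under 41 mm with 40 N or more
- rest_floor (a point): Fixed wooden rest: open oblong box 44 (x) by 94 (y) mm, 28 mm tall, walls 4 mm. The point is the centre of its inner floor, 4 mm above the table. The tongs stand on that floor, their y along the rest's y, their grip point 75 mm above this point, with 9 mm to spare each way in x and 12 in y
- weight_mid (a point): Regulator weight: round spool-shaped steel weight, 32 mm tall, about 0.09 kg, upright in the ramekin. The point is its centre, 16 mm above its underside; z its axis. From below: flange 28 mm across, 10 tall; neck 16 across, 14 tall (the tongs' jaws go here, between flange and cap, and can push down on the flange); cap 24 across, 8 tall. Underneath, a central bore 10 across, 24 deep
- ramekin: Fixed round stoneware dish, 110 mm across outside, 100 inside, 34 mm tall; origin at the centre of its underside, inner floor 5 mm up. The weight stands in it within 10 mm of the centre. Too narrow for a gripper, wide enough for the tongs
- cooker: Fixed aluminium pressure cooker, lid on, 210 mm across, 92 mm tall to the flat lid top; origin at the centre of its underside. Long black double handle to 245 mm from the axis along +y, short one along -y. On the lid: the vent pipe at x = -35, y = 0 mm, and a low dark round safety plug (18 mm across, 8 tall; not the target) at x = 40, y = 28 mm
- vent_tip (a point): Top centre of the brass vent pipe on the lid, an upright pin 8.5 mm across with a tapered end, its tip 36 mm above the lid. Fully home, the weight's centre ends between 7 mm below and 3 mm above this point, according to how high the nut on the pipe is set (unknown). Going over the pipe, the weight first meets the sleeve with its centre between 4 mm below and 9 mm above it
- vent_base (a point): Foot of the vent pipe, 32 mm below the tip. On the pipe, from below: a tight flat brass nut, its top set at an unknown 3 to 13 mm above this point; above it with a gap of 3 to 6 mm, also unknown, a dark rubber sleeve (20 mm across, 6 tall) that slides stiffly at about 5 N and stays where left. It is home on the nut when a push of 12 to 15 N no longer moves it; over 20 N does damage
- jar_mid (a point): bystander: glass jar with a brass lid, 76 mm across, 130 mm tall; the point is 65 mm up
- mug_mid (a point): bystander: white mug, 80 mm across, 90 mm tall; the point is on its axis 45 mm up
- band_mid (a point): bystander: brass-coloured screw band of a preserving jar, a ring 80 mm across, 16 mm tall, lying on the table; the point is its centre
Mind the look-alikes: they are no part of the job. There is more than one size of the ramekin; the job needs the larger.

How it is judged:
By the outcome, as a careful person would: the job done as asked, in the order asked, and still so for the second after the job is handed in, with the robot touching nothing.
It also fails if it takes over 72 s, if anything falls off the work surface, if the arm or the gripper's body presses on something with over 40 N, if the wrist force passes 120 N, or if a joint passes its speed limit or range.

## Working session

There is one attempt and no reset: what is moved stays moved. The work goes in short steps, Python scripts to look and compute and a tool call to move; the robot and the scene stay as the last step left them, time stands still between calls to the robot, and variables do not carry over. Pictures are saved under pics/ and viewed, about 8 in all and at most 12, crops included, and the job is handed in when it is done.

Besides the shell and the picture viewer there is one more tool, called after "Call:" in YAML: its name, and indented under it one key for each argument. arm_command: Moves the arm, as the interface text tells. Its arguments: {"type":"object","properties":{"series":{"type":"array"},"jaw":{"type":"number"},"force":{"type":"number"}},"required":["series"]}

```bash
mkdir -p pics; ls; python3 - <<'E'
from station import status, snapshot, camera_params
import cv2,numpy as np
np.set_printoptions(precision=4,suppress=True)
for n in("side","top"):
    im=snapshot(n); cv2.imwrite(f"pics/{n}0.png",im[...,::-1])
    p=camera_params(n); print(n,p["fovy"],p["cx"],p["cy"]); print(np.array(p["extrinsics"]))
    
print(status.sense())
E
```

```text
pics
side 52.82360107821162 256.3059433175671 195.89714882066355
[[ 0.9589 -0.1995  0.2019  0.3942]
 [-0.2837 -0.6949  0.6608 -0.6223]
 [ 0.0085 -0.6909 -0.7229  0.732 ]
 [ 0.      0.      0.      1.    ]]
top 50.726579121637315 261.65220960215123 185.6203550330307
[[-0.0006 -0.9964  0.0843  0.4802]
 [-0.9996 -0.0018 -0.0284 -0.0474]
 [ 0.0284 -0.0842 -0.996   0.9765]
 [ 0.      0.      0.      1.    ]]
{'t': 0.1, 'q': array([-1.3485,  0.5284,  1.4338, -0.    ,  1.1814, -0.1785]), 'qd': array([ 0.0001, -0.0018, -0.0022,  0.0023,  0.    ,  0.0007]), 'tau': array([ -0.0003, -44.3305, -17.8587,  -0.0002,   0.0039,   0.    ]), 'tcp_pos': array([ 0.2437, -0.5748,  0.2304]), 'tool_rot': array([ 0.391,  0.59 , -0.39 ,  0.589]), 'force': array([ 0.0442, -0.3253,  0.6804]), 'ft_torque': array([-0.0238, -0.0134, -0.0188]), 'finger_gap': 1.0033953503340247}
```

View pics/side0.png

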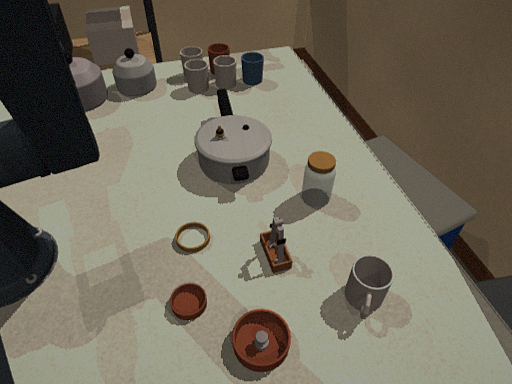

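View pics/top0.png

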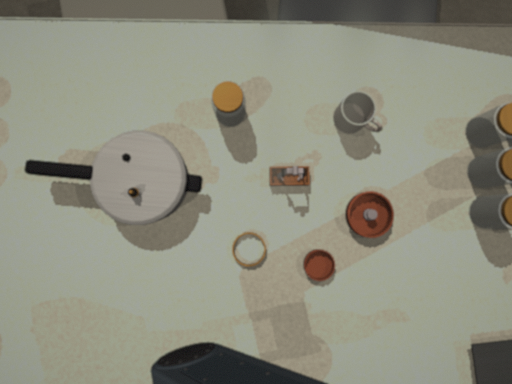

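Side view: rest with tongs near (276,250), large ramekin with weight (262,340), vent (220,132), cooker (233,148). Top view: rest (290,177), ramekin (370,214), vent (133,191). Next, the enlarged crops.

```bash
cat > h.py <<'E'
import numpy as np,cv2
from station import status,snapshot,camera_params
from scipy.spatial.transform import Rotation as R
np.set_printoptions(precision=4,suppress=True)
def K(n):
    p=camera_params(n);return 192/np.tan(np.radians(p["fovy"]/2)),p["cx"],p["cy"],np.array(p["extrinsics"])
def ray(n,u,v):
    f,cx,cy,E=K(n);d=E[:3,:3]@[(u-cx)/f,(v-cy)/f,1];return E[:3,3],d/np.linalg.norm(d)
def plane(n,u,v,z):
    o,d=ray(n,u,v);return o+d*(z-o[2])/d[2]
def tri(a,b):  # side px, top px
    o1,d1=ray("side",*a);o2,d2=ray("top",*b)
    s=np.linalg.lstsq(np.c_[d1,-d2],o2-o1,rcond=None)[0]
    p,q=o1+s[0]*d1,o2+s[1]*d2;return (p+q)/2,np.linalg.norm(p-q)
def proj(n,P):
    f,cx,cy,E=K(n);c=E[:3,:3].T@(np.asarray(P)-E[:3,3]);return np.array([cx+f*c[0]/c[2],cy+f*c[1]/c[2]])
def crop(im,u,v,w,h,s): # crop with grid labels every 10 px
    c=cv2.resize(im[v:v+h,u:u+w],None,fx=s,fy=s,interpolation=cv2.INTER_CUBIC)
    for x in range(-(-u//10)*10,u+w,10):
        cv2.line(c,(int((x-u+.5)*s),0),(int((x-u+.5)*s),5),(0,255,0),1);cv2.putText(c,str(x),(int((x-u)*s)-8,16),0,.33,(0,0,255),1)
    for y in range(-(-v//10)*10,v+h,10):
        cv2.line(c,(0,int((y-v+.5)*s)),(5,int((y-v+.5)*s)),(0,255,0),1);cv2.putText(c,str(y),(7,int((y-v+.5)*s)+4),0,.33,(0,0,255),1)
    return c
def tool():
    s=status.sense();r=R.from_quat(s["tool_rot"]).as_matrix();return s,r
E
python3 - <<'E'
from h import *
s=cv2.imread("pics/side0.png");t=cv2.imread("pics/top0.png")
a=np.hstack([crop(s,245,205,60,75,4),crop(s,225,300,75,75,4),crop(s,190,105,65,75,4)])
b=np.hstack([crop(t,262,155,60,60,5),crop(t,340,184,60,60,5),crop(t,105,150,40,60,5)])
b=cv2.resize(b,(a.shape[1],300))if 0 else b
W=max(a.shape[1],b.shape[1]);f=lambda i:np.pad(i,((0,0),(0,W-i.shape[1]),(0,0)))
o=np.vstack([f(a),f(b)]);print(o.shape);cv2.imwrite("pics/c1.png",o)
E
```

```text
(600, 800, 3)
```

View pics/c1.png

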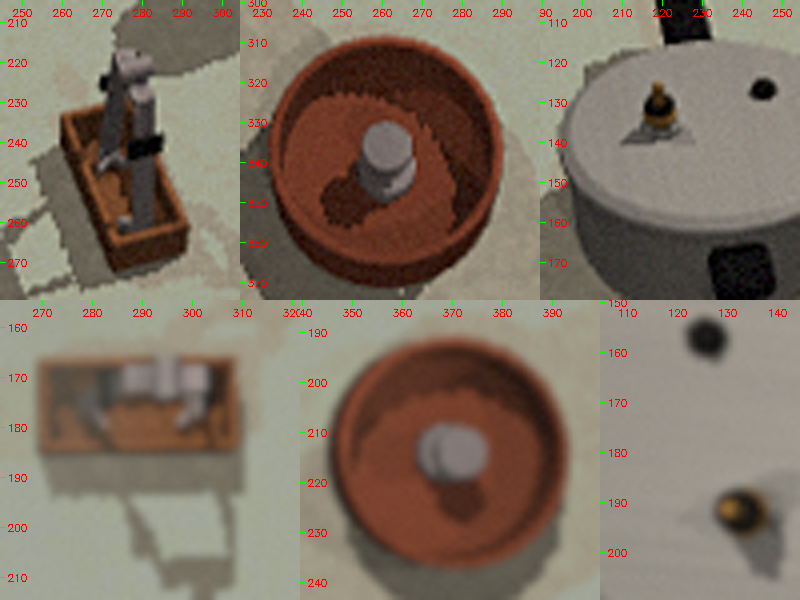

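Crops: rest rim corners in top ≈(269,166),(308.5,166),(309,185),(270,185); tongs' plates in side (270.5,225.5) and (281,241); weight cap side (261.5,335.5), top (372,214); vent tip side (218.5,125.5), top (130.5,191.5), plug far right.

```bash
python3 - <<'E'
from h import *
C=[plane("top",u,v,.028)for u,v in[(269,166),(308.5,166),(309,185),(270,185)]]
print("rest",np.mean(C,0),"sides",[np.linalg.norm(C[i]-C[i-3])for i in range(4)],"yaw",[(lambda d:np.degrees(np.arctan2(d[1],d[0])))(C[i]-C[j])for i,j in((0,1),(3,2),(0,3),(1,2))])
C=[plane("side",u,v,.028)for u,v in[(260.5,233),(291.5,259),(273,267.5)]]
print("rest side",np.array(C))
print("grip",plane("side",275.8,233.3,.079), [plane("side",*p,.079) for p in((270.5,225.5),(281,241))])
print("tongtop", plane("top",292,171,.124),plane("side",278,220,.124))
t=cv2.imread("pics/top0.png")
for nm,p in(("side",(261.5,335.5)),("top",(372,214))): print("w",plane(nm,*p,.037))
print(tri((261.5,335.5),(372,214)))
for nm,p in(("side",(218.5,125.5)),("top",(130.5,191.5))): print("v",plane(nm,*p,.128))
print(tri((218.5,125.5),(130.5,191.5)))
# ramekin rim by mask in top
for nm in("top","side"):
    im=cv2.imread(f"pics/{nm}0.png");h=cv2.cvtColor(im,cv2.COLOR_BGR2HSV)
    m=cv2.inRange(h,(0,110,30),(14,255,255))
    cs,_=cv2.findContours(m,0,2)
    for c in sorted(cs,key=cv2.contourArea)[-3:]:
        (x,y),ax,an=cv2.fitEllipse(c);print(nm,x,y,ax,an,plane(nm,x,y,.034))
    for z in(.092,):
        print("plug", plane("top",126,157,.1),plane("side",245.5,127,.1))
E
```

```text
rest [ 0.5846 -0.1394  0.028 ] sides [np.float64(0.09364558500279115), np.float64(0.04517359464762825), np.float64(0.09210125525699571), np.float64(0.045095422091480715)] yaw [np.float64(90.18551620871797), np.float64(90.10825606455188), np.float64(2.8736992520647546), np.float64(0.9092304632806404)]
rest side [[ 0.5665 -0.0951  0.028 ]
 [ 0.6106 -0.1826  0.028 ]
 [ 0.565  -0.192   0.028 ]]
grip [ 0.5853 -0.1431  0.079 ] [array([ 0.581 , -0.1195,  0.079 ]), array([ 0.5893, -0.1656,  0.079 ])]
tongtop [ 0.5836 -0.1362  0.124 ] [ 0.5874 -0.1446  0.124 ]
w [ 0.4962 -0.3321  0.037 ]
w [ 0.4937 -0.3317  0.037 ]
(array([ 0.495 , -0.3319,  0.037 ]), np.float64(0.0025200751771776637))
v [0.5401 0.201  0.128 ]
v [0.5392 0.2015 0.128 ]
(array([0.5397, 0.2016, 0.1277]), np.float64(0.0009604419042067132))
top 296.56683349609375 176.24853515625 (22.169931411743164, 24.234888076782227) 53.88869857788086 [ 0.5822 -0.1562  0.034 ]
top 318.8336486816406 264.89959716796875 (29.163097381591797, 30.718849182128906) 143.7077178955078 [ 0.3766 -0.2061  0.034 ]
top 369.7118835449219 214.34288024902344 (44.879974365234375, 46.41516876220703) 121.39636993408203 [ 0.493  -0.3272  0.034 ]
plug [0.616  0.2214 0.1   ] [0.6161 0.2125 0.1   ]
side 344.0992736816406 103.78987884521484 (9.4769926071167, 173.47535705566406) 140.9363250732422 [0.9804 0.3336 0.034 ]
side 188.1931915283203 301.1492614746094 (35.08456802368164, 37.12409591674805) 47.129844665527344 [ 0.3779 -0.2234  0.034 ]
side 260.7624206542969 339.7897033691406 (57.5936393737793, 62.03001403808594) 178.92015075683594 [ 0.493  -0.3382  0.034 ]
plug [0.616  0.2214 0.1   ] [0.6161 0.2125 0.1   ]
```

```bash
cat >> h.py <<'E'
def go(P,zdir=None):
    s,r=tool();print("t",s["t"],"tcp",s["tcp_pos"],"gap",s["finger_gap"],"F",s["force"]);print("R rows x,y,z axes",r.T)
    turn=0
    if zdir is not None:
        d=r.T@np.asarray(zdir,float);a=np.arctan2(-d[1],d[2]);turn=(a+np.pi/2)%np.pi-np.pi/2
        r=r@R.from_rotvec([turn,0,0]).as_matrix()
    print("turn",turn,"shift mm in tool axes after turn",r.T@(np.asarray(P)-s["tcp_pos"])*1e3)
E
python3 -c "
from h import *
go([.585,-.141,.23],[0,1,0])"
```

```text
t 0.1 tcp [ 0.2437 -0.5748  0.2304] gap 1.0033953503340247 F [ 0.0442 -0.3253  0.6804]
R rows x,y,z axes [[-0.0005  0.002  -1.    ]
 [ 0.9208  0.3901  0.0003]
 [ 0.3901 -0.9207 -0.002 ]]
turn 0.4007950178631803 shift mm in tool axes after turn [   1.1087  341.3022 -433.8165]
```

Call:
arm_command:
  series:
    - [[0,0,0,0.1336],[0,0,0,0.1336],[0,0,0,0.1336],[0,28.4,-36.2,0],[0,28.4,-36.2,0],[0,28.4,-36.2,0],[0,28.4,-36.2,0],[0,28.4,-36.2,0],[0,28.4,-36.2,0],[0,28.4,-36.2,0]]
  jaw: 100
  force: 40

```text
t: 1.1
tcp_pos: [0.4434, -0.3202, 0.231]
tool_rot: [0.5, 0.5, -0.5, 0.5]
force: [0.0, 0.1, 0.6]
finger_gap: 1.004
```

Call:
arm_command:
  series:
    - [[0,28.4,-36.2,0],[0,28.4,-36.2,0],[0,28.4,-36.2,0],[0,28.4,-36.2,0],[0,28.4,-36.2,0],[0,0,0,0],[0,0,0,0]]

```text
t: 1.8
tcp_pos: [0.5846, -0.1399, 0.2307]
tool_rot: [0.499, 0.501, -0.5, 0.5]
force: [0.3, -1.5, 0.1]
finger_gap: 1.001
```

```bash
python3 - <<'E'
from h import *
go([.585,-.141,.15],[0,1,0])
s=snapshot("side")[...,::-1];t=snapshot("top")[...,::-1]
cv2.imwrite("pics/s2.png",s);cv2.imwrite("pics/t2.png",t)
cv2.imwrite("pics/c2.png",np.hstack([crop(s,230,150,90,130,4),crop(t,250,130,80,104,5)]))
print(proj("side",status.sense()["tcp_pos"]))
E
```

```text
t 1.8 tcp [ 0.5846 -0.1399  0.2307] gap 1.000835995422337 F [ 0.2525 -1.5205  0.0824]
R rows x,y,z axes [[-0.0014  0.     -1.    ]
 [ 1.      0.0028 -0.0014]
 [ 0.0028 -1.     -0.    ]]
turn 0.0028393604339593814 shift mm in tool axes after turn [80.6872  0.4873  1.14  ]
[278.4994 182.07  ]
```

View pics/c2.png

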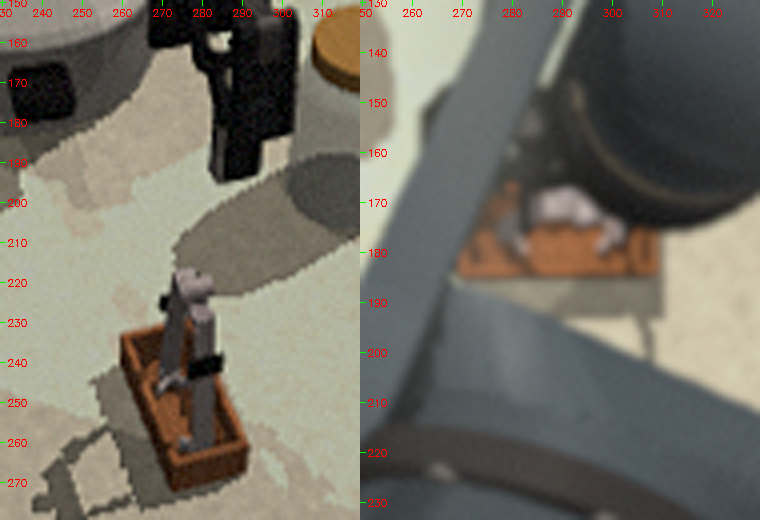

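Call:
arm_command:
  series:
    - [[30,0.5,1,0],[30,0,0,0],[30,0,0,0],[30,0,0,0],[25,0,0,0],[20,0,0,0],[9,0,0,0],[0,0,0,0],[0,0,0,0]]

```text
t: 2.8
tcp_pos: [0.5854, -0.143, 0.058]
tool_rot: [0.5, 0.499, -0.5, 0.5]
force: [-0.3, 0.7, -0.2]
finger_gap: 0.996
```

Call:
arm_command:
  series:
    - [[0,0,0,0],[0,0,0,0],[0,0,0,0],[0,0,0,0],[0,0,0,0],[0,0,0,0],[0,0,0,0],[0,0,0,0]]
  jaw: 60
  force: 40

```text
t: 3.6
tcp_pos: [0.5858, -0.1426, 0.0578]
tool_rot: [0.5, 0.499, -0.5, 0.501]
force: [-0.2, -2.8, 5.1]
finger_gap: 0.602
```

```bash
python3 - <<'E'
from h import *
go([.585,-.141,.057],[0,1,0])
s=snapshot("side")[...,::-1]
cv2.imwrite("pics/s3.png",s)
cv2.imwrite("pics/c3.png",crop(s,235,180,80,100,6))
E
```

```text
t 3.6 tcp [ 0.5858 -0.1426  0.0578] gap 0.6018181196584822 F [-0.1569 -2.8387  5.097 ]
R rows x,y,z axes [[ 0.0015 -0.0012 -1.    ]
 [ 1.      0.0002  0.0015]
 [ 0.0002 -1.      0.0012]]
turn 0.00019393056499739103 shift mm in tool axes after turn [ 0.843  -0.7904 -1.6147]
```

View pics/c3.png

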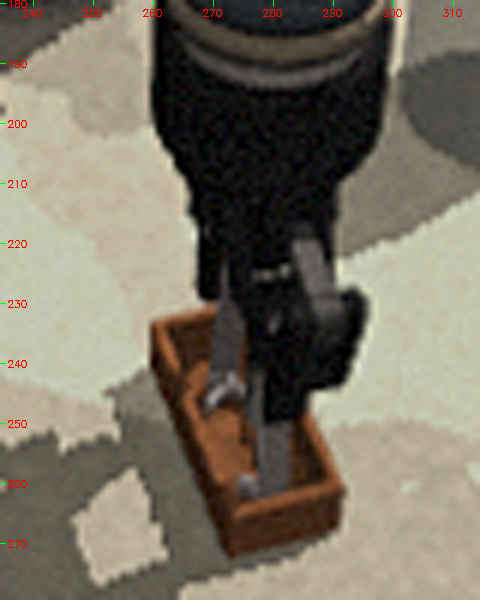

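The tongs stand upright between the fingers, jaws at about (272,245) and (276,261), and the near pad is at the near plate. Closing to the carrying width.

Call:
arm_command:
  series:
    - [[0,0,0,0],[0,0,0,0],[0,0,0,0],[0,0,0,0],[0,0,0,0]]
  jaw: 57.5

```text
t: 4.15
tcp_pos: [0.5857, -0.1421, 0.058]
tool_rot: [0.5, 0.5, -0.5, 0.5]
force: [0.1, -0.7, 6.8]
finger_gap: 0.577
```

Call:
arm_command:
  series:
    - [[-5,0,0,0],[-10,0,0,0],[-15,0,0,0],[-20,0,0,0],[-20,0,0,0],[-20,0,0,0],[-10,0,0,0],[0,0,0,0],[0,0,0,0],[0,0,0,0]]

```text
t: 5.15
tcp_pos: [0.5843, -0.1417, 0.1563]
tool_rot: [0.5, 0.501, -0.5, 0.499]
force: [-0.0, -0.3, -0.9]
finger_gap: 0.575
```

```bash
python3 - <<'E'
from h import *
go([.495,-.332,.16],[0,1,0])
s=snapshot("side")[...,::-1];t=snapshot("top")[...,::-1]
cv2.imwrite("pics/s4.png",s)
cv2.imwrite("pics/c4.png",crop(s,235,160,100,110,5))
T=status.sense()["tcp_pos"]
print(proj("side",T-[0,0,.056]))
E
```

```text
t 5.15 tcp [ 0.5843 -0.1417  0.1563] gap 0.575470967474954 F [-0.0478 -0.3017 -0.9433]
R rows x,y,z axes [[-0.0022  0.001  -1.    ]
 [ 1.     -0.     -0.0022]
 [-0.     -1.     -0.001 ]]
turn -4.5677620997608415e-05 shift mm in tool axes after turn [ -3.732  -89.3306 190.3132]
[275.6909 226.6342]
```

View pics/c4.png

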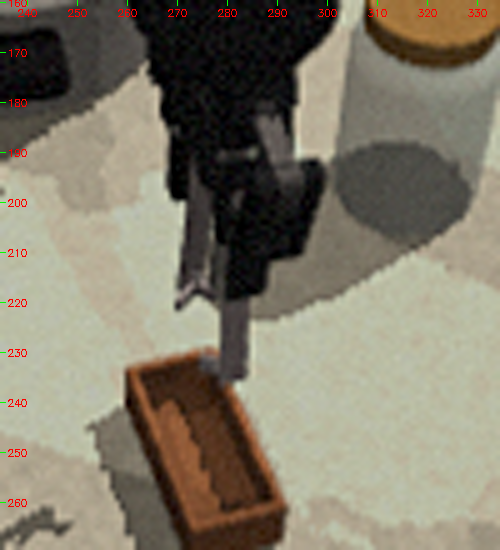

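Tongs lifted cleanly: far jaw's bottom at about (271,220), near jaw (279,235), and the rest is empty. Moving above the weight.

Call:
arm_command:
  series:
    - [[0,-10,21,0],[0,-15,32,0],[0,-15,32,0],[0,-15,32,0],[0,-15,32,0],[0,-12,26,0],[0,-7.3,15.3,0],[15,0,0,0],[20,0,0,0],[19,0,0,0]]

```text
t: 6.25
tcp_pos: [0.4958, -0.332, 0.1024]
tool_rot: [0.5, 0.5, -0.5, 0.5]
force: [0.2, 1.0, -1.5]
finger_gap: 0.576
```

Call:
arm_command:
  series:
    - [[0,0,0,0],[0,0,0,0],[0,0,0,0]]

```text
t: 6.55
tcp_pos: [0.4966, -0.3325, 0.1041]
tool_rot: [0.5, 0.5, -0.5, 0.501]
force: [-0.3, -0.0, -2.0]
finger_gap: 0.573
```

```bash
python3 - <<'E'
from h import *
go([.495,-.332,.0705],[0,1,0])
s=snapshot("side")[...,::-1];t=snapshot("top")[...,::-1]
cv2.imwrite("pics/s5.png",s)
cv2.imwrite("pics/c5.png",np.hstack([crop(s,225,270,75,100,6),crop(t,340,170,70,100,5) if 0 else crop(t,340,180,55,100,6)]))
T=status.sense()["tcp_pos"]
for dy in(-.031,-.015,0,.015,.031):print(dy,proj("side",T+[0,dy,-.054]))
print("w cap",proj("side",[.495,-.332,.037]))
E
```

```text
t 6.55 tcp [ 0.4966 -0.3325  0.1041] gap 0.573072008948337 F [-0.332  -0.0156 -2.003 ]
R rows x,y,z axes [[ 0.0012 -0.001  -1.    ]
 [ 1.      0.0004  0.0012]
 [ 0.0004 -1.      0.001 ]]
turn 0.00042206515791276544 shift mm in tool axes after turn [33.6106 -1.621  -0.582 ]
-0.031 [267.0459 348.8698]
-0.015 [264.3569 340.3566]
0 [261.9093 332.6074]
0.015 [259.5296 325.0732]
0.031 [257.0629 317.2637]
w cap [260.8461 335.6388]
```

View pics/c5.png

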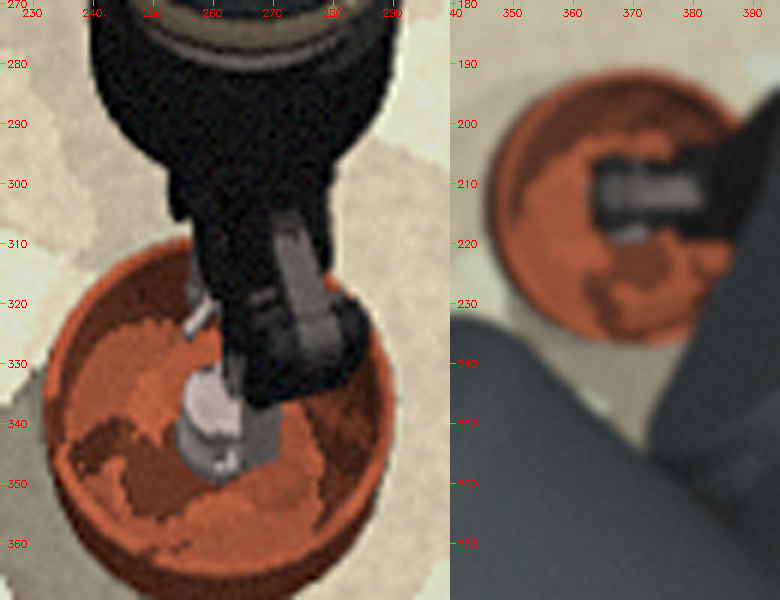

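```bash
python3 - <<'E'
from h import *
T=np.array([.4966,-.3325,.1041])
for z in(-.054,-.052,-.056):
  for d in((-.009,.0153),(.009,.0153),(-.009,-.0153),(.009,-.030),(-.009,-.030)):print(z,d,proj("side",T+[*d,z]))
E
```

```text
-0.054 (-0.009, 0.0153) [254.7937 326.1932]
-0.054 (0.009, 0.0153) [264.1067 323.597 ]
-0.054 (-0.009, -0.0153) [259.5913 341.8521]
-0.054 (0.009, -0.03) [271.6775 346.8704]
-0.054 (-0.009, -0.03) [261.9969 349.7041]
-0.052 (-0.009, 0.0153) [254.7999 325.7074]
-0.052 (0.009, 0.0153) [264.1317 323.1085]
-0.052 (-0.009, -0.0153) [259.6077 341.3849]
-0.052 (0.009, -0.03) [271.7196 346.4097]
-0.052 (-0.009, -0.03) [262.0186 349.2469]
-0.056 (-0.009, 0.0153) [254.7876 326.6769]
-0.056 (0.009, 0.0153) [264.0819 324.0835]
-0.056 (-0.009, -0.0153) [259.575  342.3174]
-0.056 (0.009, -0.03) [271.6357 347.3293]
-0.056 (-0.009, -0.03) [261.9753 350.1594]
```

Side view: far jaw tip (256,326), near jaw's outer corner (271.7,347), both within about 1 mm of where they should be. The weight's cap lies centred between them. Descending.

Call:
arm_command:
  series:
    - [[8,0,0,0],[8,0,0,0],[6,0,0,0],[5,0,0,0],[4,0,0,0],[2,0,0,0],[0,0,0,0],[0,0,0,0]]

```text
t: 7.45
tcp_pos: [0.496, -0.3324, 0.0704]
tool_rot: [0.5, 0.5, -0.5, 0.5]
force: [0.5, -0.4, -1.0]
finger_gap: 0.575
```

Call:
arm_command:
  series:
    - [[0,0,0,0],[0,0,0,0],[0,0,0,0],[0,0,0,0],[0,0,0,0],[0,0,0,0],[0,0,0,0],[0,0,0,0]]
  jaw: 40
  force: 60

```text
t: 8.25
tcp_pos: [0.4959, -0.3324, 0.0705]
tool_rot: [0.5, 0.5, -0.5, 0.5]
force: [-0.6, 0.5, 1.2]
finger_gap: 0.463
```

Call:
arm_command:
  series:
    - [[-2,0,0,0],[-4,0,0,0],[-8,0,0,0],[-12,0,0,0],[-15,0,0,0],[-15,0,0,0],[-10,0,0,0],[0,0,0,0],[0,0,0,0]]

```text
t: 9.15
tcp_pos: [0.4958, -0.3323, 0.1366]
tool_rot: [0.5, 0.5, -0.5, 0.5]
force: [-0.2, 0.1, -2.9]
finger_gap: 0.462
```

```bash
python3 - <<'E'
from h import *
go([.496,-.332,.1],[0,1,0])
s=snapshot("side")[...,::-1]
cv2.imwrite("pics/s6.png",s)
cv2.imwrite("pics/c6.png",crop(s,225,250,75,100,6))
E
```

```text
t 9.15 tcp [ 0.4958 -0.3323  0.1366] gap 0.4621806938060182 F [-0.2036  0.1384 -2.8732]
R rows x,y,z axes [[ 0.0002 -0.0003 -1.    ]
 [ 1.      0.      0.0002]
 [ 0.     -1.      0.0003]]
turn 3.319795395562153e-05 shift mm in tool axes after turn [36.587   0.1928 -0.2807]
```

View pics/c6.png

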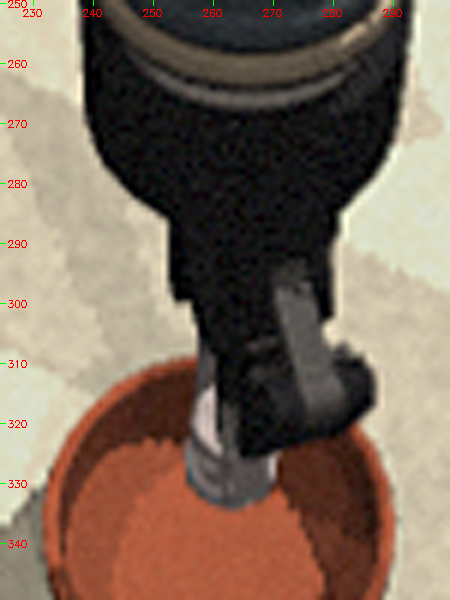

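Weight is up, gripped at the neck; its flange bottom shows around (263.5,333), level. Carrying to the cooker.

Call:
arm_command:
  series:
    - [[-30,0,0,0],[-40,0,0,0],[-35,0,-15,0],[0,3.5,-35,0],[0,3.5,-42,0],[0,3.5,-42,0],[0,3.5,-42,0],[0,3.5,-42,0],[0,3.5,-42,0],[0,3.5,-42,0]]

```text
t: 10.2
tcp_pos: [0.5197, -0.0285, 0.2404]
tool_rot: [0.5, 0.501, -0.5, 0.499]
force: [0.1, -0.5, -1.8]
finger_gap: 0.463
```

Call:
arm_command:
  series:
    - [[0,3.5,-42,0],[0,3.5,-42,0],[0,3.5,-42,0],[0,3.5,-42,0],[0,3.5,-38,0],[0,3.5,-26,0],[0,0,0,0],[0,0,0,0]]

```text
t: 11.0
tcp_pos: [0.5406, 0.2019, 0.2402]
tool_rot: [0.499, 0.501, -0.5, 0.5]
force: [0.7, -0.4, -1.8]
finger_gap: 0.464
```

```bash
python3 - <<'E'
from h import *
print("flange proj at earlier pose",proj("side",np.array([.4958,-.3323,.1366-.0655])))
s6=np.array([.4958,-.3323,.1366-.0655])
for d in((-.014,0),(.014,0),(0,-.014)):print(proj("side",s6+[*d,0]))
go([.5397,.2016,.2055],[0,1,0])
E
```

```text
flange proj at earlier pose [261.6489 327.4646]
[254.1177 329.5771]
[269.1185 325.3693]
[263.9774 334.778 ]
t 11.0 tcp [0.5406 0.2019 0.2402] gap 0.4640498241882202 F [ 0.7327 -0.3815 -1.814 ]
R rows x,y,z axes [[-0.0023 -0.001  -1.    ]
 [ 1.      0.0017 -0.0023]
 [ 0.0017 -1.      0.001 ]]
turn 0.0016511681101927245 shift mm in tool axes after turn [34.7205 -0.7912  0.2475]
```

Call:
arm_command:
  series:
    - [[10,-0.8,0,0],[10,0,0,0],[8,0,0,0],[4,0,0,0],[0,0,0,0],[0,0,0,0],[0,0,0,0]]

```text
t: 11.7
tcp_pos: [0.541, 0.2017, 0.2097]
tool_rot: [0.5, 0.5, -0.5, 0.5]
force: [-0.3, -0.2, -2.4]
finger_gap: 0.465
```

```bash
python3 - <<'E'
from h import *
go([.5397,.2016,.2055],[0,1,0])
im=np.mean([snapshot("side")[...,::-1].astype(float) for _ in range(4)],0).astype(np.uint8);t=snapshot("top")[...,::-1]
cv2.imwrite("pics/s7.png",im)
cv2.imwrite("pics/c7.png",np.hstack([crop(im,195,85,50,60,10),crop(t,105,160,60,120,5)]))
T=status.sense()["tcp_pos"]
a=np.linspace(0,2*np.pi,60)
for z in(-.0655,-.0555):
    P=np.array([proj("side",T+[.014*np.cos(b),.014*np.sin(b),z])for b in a]);print(z,"u",P[:,0].min(),P[:,0].max(),"v",P[:,1].min(),P[:,1].max(),proj("side",T+[0,0,z]))
print(proj("side",[.5397,.2016,.128]))
E
```

```text
t 11.7 tcp [0.541  0.2017 0.2097] gap 0.4653218234422526 F [-0.3433 -0.2363 -2.3857]
R rows x,y,z axes [[ 0.0011  0.0002 -1.    ]
 [ 1.     -0.0001  0.0011]
 [-0.0001 -1.     -0.0002]]
turn -0.00012393240533903338 shift mm in tool axes after turn [ 4.244  -1.2959  0.0741]
-0.0655 u 212.827229655308 223.68551109871524 v 117.02824078661435 123.39259081233203 [218.2573 120.1804]
-0.0555 u 212.5431836012287 223.48114612799372 v 113.7920668295285 120.13956271385662 [218.0132 116.9357]
[218.2924 125.4011]
```

View pics/c7.png

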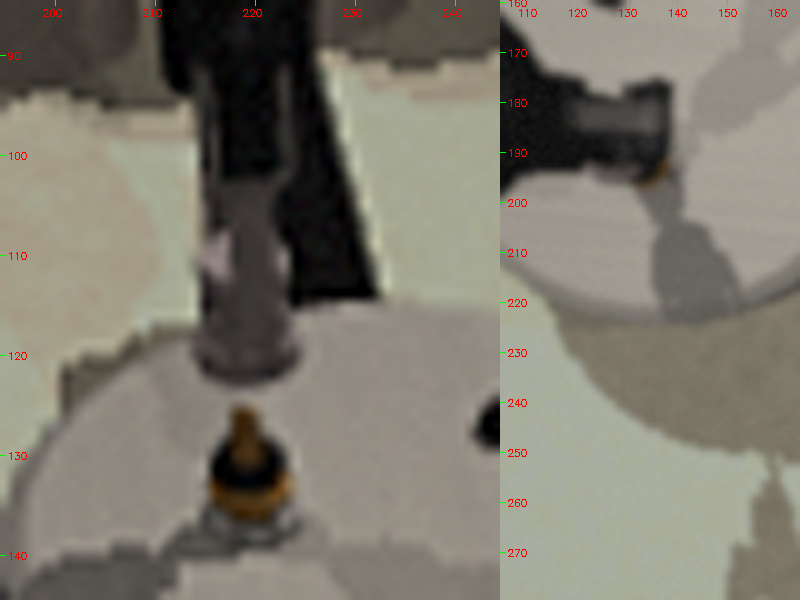

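Side: flange spans u 213.8–224.5, bottom at v 122.7; pin tip near (219,125), sleeve near u 219.4. So the weight is about 0.5 px (1–1.5 mm) too far in +x. Measuring that to subpixel accuracy.

```bash
python3 - <<'E'
from h import *
g=cv2.GaussianBlur(cv2.imread("pics/s7.png"),(0,0),.5).astype(float).sum(2)/3
def edges(v,a,b):
    r=np.interp(np.arange(a,b,.1),np.arange(512),g[v]);bgL=r[:5].mean();bgR=r[-5:].mean();m=r.min()
    x=np.arange(a,b,.1)
    i=np.where(r<(bgL+np.percentile(r,15))/2)[0][0];j=np.where(r<(bgR+np.percentile(r,15))/2)[0][-1];return x[i],x[j],(x[i]+x[j])/2
for v in range(117,123):print("fl",v,edges(v,211,227))
for v in range(125,136):print("pin",v,edges(v,207,231))
print(g[116:128,219].round())
print("du/dx",proj("side",[.541,.2,.144])-proj("side",[.54,.2,.144]),"du/dz at vent",proj("side",[.54,.2,.144])-proj("side",[.54,.2,.128]),proj("side",[.54,.2,.144])-proj("side",[.54,.2,.107]))
E
```

```text
fl 117 (np.float64(214.5999999999998), np.float64(223.4999999999993), np.float64(219.04999999999956))
fl 118 (np.float64(214.5999999999998), np.float64(223.3999999999993), np.float64(218.99999999999955))
fl 119 (np.float64(214.4999999999998), np.float64(223.89999999999927), np.float64(219.19999999999953))
fl 120 (np.float64(213.99999999999983), np.float64(224.39999999999924), np.float64(219.19999999999953))
fl 121 (np.float64(214.2999999999998), np.float64(224.09999999999926), np.float64(219.19999999999953))
fl 122 (np.float64(214.89999999999978), np.float64(223.1999999999993), np.float64(219.04999999999956))
pin 125 (np.float64(210.99999999999977), np.float64(220.29999999999924), np.float64(215.64999999999952))
pin 126 (np.float64(216.59999999999945), np.float64(220.8999999999992), np.float64(218.74999999999932))
pin 127 (np.float64(216.89999999999944), np.float64(221.1999999999992), np.float64(219.04999999999933))
pin 128 (np.float64(216.59999999999945), np.float64(221.69999999999916), np.float64(219.1499999999993))
pin 129 (np.float64(216.29999999999947), np.float64(222.39999999999912), np.float64(219.34999999999928))
pin 130 (np.float64(215.6999999999995), np.float64(222.9999999999991), np.float64(219.34999999999928))
pin 131 (np.float64(215.49999999999952), np.float64(223.09999999999908), np.float64(219.2999999999993))
pin 132 (np.float64(215.5999999999995), np.float64(222.9999999999991), np.float64(219.2999999999993))
pin 133 (np.float64(215.5999999999995), np.float64(222.7999999999991), np.float64(219.1999999999993))
pin 134 (np.float64(215.49999999999952), np.float64(223.19999999999908), np.float64(219.34999999999928))
pin 135 (np.float64(215.19999999999953), np.float64(223.19999999999908), np.float64(219.1999999999993))
[ 56.  55.  56.  57.  61.  56.  50.  79. 125. 106.  54.  39.]
du/dx [ 0.3791 -0.062 ] du/dz at vent [-0.3849 -5.0959] [ -0.877  -11.6097]
```

Call:
arm_command:
  series:
    - [[4,-1.6,0.5,0],[4,0,0,0],[4,0,0,0],[0,0,0,0],[0,0,0,0]]

```text
t: 12.45
tcp_pos: [0.5389, 0.2011, 0.197]
tool_rot: [-0.5, -0.5, 0.5, -0.5]
force: [-0.2, -0.3, -2.7]
finger_gap: 0.463
```

Call:
arm_command:
  series:
    - [[1,0,0,0],[1,0,0,0],[1,0,0,0],[1,0,0,0],[0,0,0,0],[0,0,0,0]]

```text
t: 13.05
tcp_pos: [0.539, 0.2012, 0.1933]
tool_rot: [0.5, 0.5, -0.5, 0.5]
force: [1.0, 1.2, -2.2]
finger_gap: 0.464
```

Call:
arm_command:
  series:
    - [[1,0,0,0],[1,0,0,0],[0,0,0,0],[0,0,0,0]]

```text
t: 13.45
tcp_pos: [0.539, 0.2013, 0.1913]
tool_rot: [0.5, 0.5, -0.5, 0.5]
force: [0.1, 0.2, -1.6]
finger_gap: 0.46
```

Call:
arm_command:
  series:
    - [[1,0,0,0],[1,0,0,0],[0,0,0,0],[0,0,0,0]]

```text
t: 13.85
tcp_pos: [0.5391, 0.2014, 0.1893]
tool_rot: [0.5, 0.5, -0.5, 0.5]
force: [1.2, 0.9, -2.5]
finger_gap: 0.466
```

Call:
arm_command:
  series:
    - [[1,0,0,0],[1,0,0,0],[0,0,0,0],[0,0,0,0]]

```text
t: 14.25
tcp_pos: [0.539, 0.2014, 0.1873]
tool_rot: [0.5, 0.5, -0.5, 0.5]
force: [0.6, 2.6, -1.8]
finger_gap: 0.463
```

Call:
arm_command:
  series:
    - [[1,0,0,0],[1,0,0,0],[0,0,0,0],[0,0,0,0]]

```text
t: 14.65
tcp_pos: [0.539, 0.2014, 0.1853]
tool_rot: [0.5, 0.5, -0.5, 0.5]
force: [0.4, 2.9, -1.4]
finger_gap: 0.464
```

```bash
python3 - <<'E'
from h import *
go([.5397,.2016,.1935],[0,1,0])
im=snapshot("side")[...,::-1]
cv2.imwrite("pics/s8.png",im)
cv2.imwrite("pics/c8.png",crop(im,195,85,50,60,10))
E
```

```text
t 14.65 tcp [0.539  0.2014 0.1853] gap 0.4639519296299506 F [ 0.4457  2.8913 -1.3933]
R rows x,y,z axes [[ 0.0002  0.0004 -1.    ]
 [ 1.     -0.0002  0.0002]
 [-0.0002 -1.     -0.0004]]
turn -0.00015310271260737807 shift mm in tool axes after turn [-8.2075  0.6732 -0.2404]
```

View pics/c8.png

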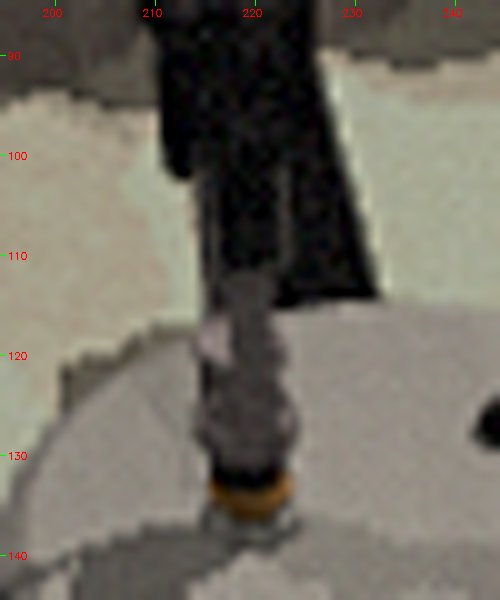

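Weight is over the pipe, with its flange (213.5–224.5, bottom v≈131) just above the sleeve. A +y side force of 2.9 N says to ease about 0.6 mm toward +y.

Call:
arm_command:
  series:
    - [[0,0,-0.6,0],[0,0,0,0],[0,0,0,0]]

```text
t: 15.0
tcp_pos: [0.539, 0.2016, 0.1853]
tool_rot: [0.5, 0.5, -0.5, 0.5]
force: [-0.0, 1.9, -1.9]
finger_gap: 0.459
```

Call:
arm_command:
  series:
    - [[1,0,0,0],[0,0,0,0],[0,0,0,0]]

```text
t: 15.3
tcp_pos: [0.5389, 0.2016, 0.1842]
tool_rot: [-0.5, -0.5, 0.5, -0.5]
force: [0.5, 2.2, -2.9]
finger_gap: 0.459
```

Call:
arm_command:
  series:
    - [[1,0,0,0],[0,0,0,0],[0,0,0,0]]

```text
t: 15.6
tcp_pos: [0.5389, 0.2016, 0.1831]
tool_rot: [-0.5, -0.5, 0.5, -0.5]
force: [0.5, 1.3, -1.5]
finger_gap: 0.464
```

Call:
arm_command:
  series:
    - [[1,0,0,0],[0,0,0,0],[0,0,0,0]]

```text
t: 15.9
tcp_pos: [0.5389, 0.2017, 0.1822]
tool_rot: [-0.5, -0.5, 0.5, -0.5]
force: [1.2, 1.4, -2.7]
finger_gap: 0.46
```

Still free. Carrying on in 1 mm steps.

Call:
arm_command:
  series:
    - [[1,0,-0.3,0],[0,0,0,0],[0,0,0,0]]

```text
t: 16.2
tcp_pos: [0.5388, 0.2019, 0.1812]
tool_rot: [-0.5, -0.5, 0.5, -0.5]
force: [0.6, -0.5, -1.4]
finger_gap: 0.463
```

Call:
arm_command:
  series:
    - [[1,0,0,0],[0,0,0,0],[0,0,0,0]]

```text
t: 16.5
tcp_pos: [0.5388, 0.2019, 0.1802]
tool_rot: [-0.5, -0.5, 0.5, -0.5]
force: [-0.1, 0.4, -2.1]
finger_gap: 0.462
```

Call:
arm_command:
  series:
    - [[1,0,0,0],[0,0,0,0],[0,0,0,0]]

```text
t: 16.8
tcp_pos: [0.539, 0.202, 0.1796]
tool_rot: [0.5, 0.5, -0.5, 0.5]
force: [-0.8, 0.4, 0.1]
finger_gap: 0.463
```

Contact with the sleeve at about TCP z 0.180.

Call:
arm_command:
  series:
    - [[0.7,0,0,0],[0,0,0,0],[0,0,0,0]]

```text
t: 17.1
tcp_pos: [0.5391, 0.202, 0.1789]
tool_rot: [0.5, 0.5, -0.5, 0.5]
force: [-1.4, -1.6, 2.4]
finger_gap: 0.461
```

Call:
arm_command:
  series:
    - [[0.7,0,0,0],[0,0,0,0],[0,0,0,0]]

```text
t: 17.4
tcp_pos: [0.539, 0.202, 0.1779]
tool_rot: [0.5, 0.5, -0.5, 0.5]
force: [-0.5, 0.2, 2.4]
finger_gap: 0.461
```

Call:
arm_command:
  series:
    - [[0.7,0,0,0],[0,0,0,0],[0,0,0,0]]

```text
t: 17.7
tcp_pos: [0.539, 0.202, 0.1771]
tool_rot: [-0.5, -0.5, 0.5, -0.5]
force: [-1.4, -0.4, 2.5]
finger_gap: 0.459
```

Call:
arm_command:
  series:
    - [[0.7,0,0,0],[0,0,0,0],[0,0,0,0]]

```text
t: 18.0
tcp_pos: [0.539, 0.2021, 0.1766]
tool_rot: [0.5, 0.5, -0.5, 0.5]
force: [-0.7, -0.8, 3.5]
finger_gap: 0.457
```

Call:
arm_command:
  series:
    - [[0.5,0,0,0],[0,0,0,0],[0,0,0,0]]

```text
t: 18.3
tcp_pos: [0.5392, 0.2021, 0.1766]
tool_rot: [0.5, 0.5, -0.5, 0.5]
force: [-2.2, -0.7, 5.8]
finger_gap: 0.464
```

Call:
arm_command:
  series:
    - [[0.5,0,0,0],[0,0,0,0],[0,0,0,0]]

```text
t: 18.6
tcp_pos: [0.5392, 0.2021, 0.1765]
tool_rot: [0.5, 0.5, -0.5, 0.5]
force: [-2.6, -0.9, 8.4]
finger_gap: 0.46
```

Call:
arm_command:
  series:
    - [[0.5,0,0,0],[0,0,0,0],[0,0,0,0]]

```text
t: 18.9
tcp_pos: [0.5394, 0.2021, 0.1764]
tool_rot: [0.5, 0.5, -0.5, 0.5]
force: [-1.9, -1.0, 10.2]
finger_gap: 0.466
```

Call:
arm_command:
  series:
    - [[0.5,0,0,0],[0,0,0,0],[0,0,0,0]]

```text
t: 19.2
tcp_pos: [0.5395, 0.2021, 0.1764]
tool_rot: [0.5, 0.5, -0.499, 0.501]
force: [-3.0, -1.4, 12.7]
finger_gap: 0.463
```

Hard stop at z≈0.1765. Push about 12.7 N at the wrist, roughly 14.5 N at the sleeve including the carried weight. Hold.

Call:
arm_command:
  series:
    - [[0,0,0,0],[0,0,0,0],[0,0,0,0],[0,0,0,0],[0,0,0,0]]

```text
t: 19.7
tcp_pos: [0.5395, 0.2021, 0.1764]
tool_rot: [0.5, 0.5, -0.499, 0.501]
force: [-2.5, -2.0, 13.9]
finger_gap: 0.463
```

Call:
arm_command:
  series:
    - [[0,0,0,0],[0,0,0,0],[0,0,0,0],[0,0,0,0],[0,0,0,0]]

```text
t: 20.2
tcp_pos: [0.5395, 0.2021, 0.1764]
tool_rot: [0.5, 0.5, -0.499, 0.501]
force: [-2.1, -1.0, 13.0]
finger_gap: 0.463
```

Call:
arm_command:
  series:
    - [[-1,0,0,0],[-1,0,0,0],[-0.4,0,0,0],[0,0,0,0],[0,0,0,0]]

```text
t: 20.7
tcp_pos: [0.5389, 0.2021, 0.1766]
tool_rot: [-0.5, -0.5, 0.5, -0.5]
force: [-1.0, -0.8, 1.2]
finger_gap: 0.464
```

Call:
arm_command:
  series:
    - [[0,0,0,0],[0,0,0,0],[0,0,0,0],[0,0,0,0],[0,0,0,0],[0,0,0,0]]
  jaw: 57.5

```text
t: 21.3
tcp_pos: [0.539, 0.2021, 0.1769]
tool_rot: [0.5, 0.5, -0.5, 0.5]
force: [0.6, 0.3, -1.8]
finger_gap: 0.577
```

Call:
arm_command:
  series:
    - [[-2,0,0,0],[-3,0,0,0],[-3,0,0,0],[0,0,0,0]]

```text
t: 21.7
tcp_pos: [0.5394, 0.2022, 0.1856]
tool_rot: [0.5, 0.5, -0.5, 0.5]
force: [-0.0, -0.5, -1.3]
finger_gap: 0.578
```

Call:
arm_command:
  series:
    - [[-4,0,0,0],[-5,0,0,0],[-5,0,0,0],[-8,0,0,0],[-10,0,0,0],[-15,0,0,0],[-15,0,0,0],[0,0,0,0],[0,0,0,0]]

```text
t: 22.6
tcp_pos: [0.5391, 0.2021, 0.2474]
tool_rot: [0.5, 0.5, -0.5, 0.5]
force: [-0.7, -0.6, -1.6]
finger_gap: 0.577
```

```bash
python3 - <<'E'
from h import *
go([.5853,-.1417,.2476],[0,1,0])
im=snapshot("side")[...,::-1]
cv2.imwrite("pics/s9.png",im)
cv2.imwrite("pics/c9.png",crop(im,185,65,70,85,7))
T=status.sense()["tcp_pos"]
print("jaw exp",proj("side",T-[0,0,.055]))
E
```

```text
t 22.6 tcp [0.5391 0.2021 0.2474] gap 0.5771834262765624 F [-0.6751 -0.5618 -1.6301]
R rows x,y,z axes [[ 0.0011  0.0002 -1.    ]
 [ 1.      0.      0.0011]
 [ 0.     -1.     -0.0002]]
turn 4.4258067275926294e-05 shift mm in tool axes after turn [ -0.195   46.2239 343.7991]
jaw exp [216.2179 104.377 ]
```

View pics/c9.png

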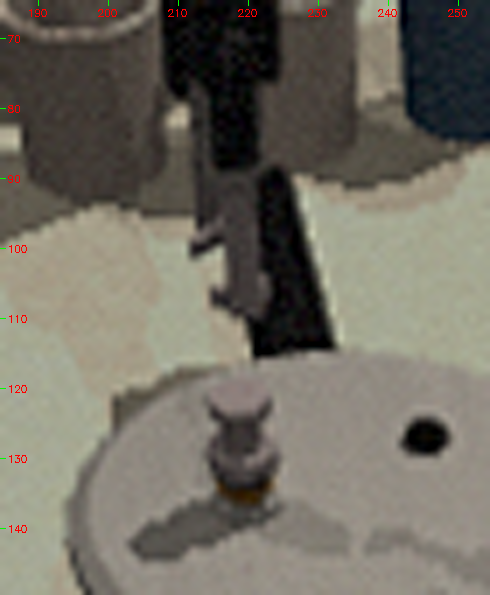

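The weight stands upright, seated on the sleeve and nut (cap (219,121), base (219,134)), and the tongs are clear. Returning to the rest.

Call:
arm_command:
  series:
    - [[0,3,20,0],[0,5,38,0],[0,5,40,0],[0,5,40,0],[0,5,40,0],[0,6,40,0],[0,6,40,0],[0,6,40,0],[0,4,30,0],[0,1,15,0]]

```text
t: 23.65
tcp_pos: [0.5849, -0.1437, 0.2458]
tool_rot: [-0.5, -0.5, 0.501, -0.499]
force: [-0.6, 0.1, -0.7]
finger_gap: 0.574
```

Call:
arm_command:
  series:
    - [[40,0,0,0],[40,0,0,0],[25,0,0,0],[15,0,0,0],[0,0,0,0],[0,0,0,0],[0,0,0,0]]

```text
t: 24.35
tcp_pos: [0.5858, -0.1408, 0.128]
tool_rot: [0.5, 0.499, -0.5, 0.501]
force: [-1.2, 0.5, 0.3]
finger_gap: 0.57
```

```bash
python3 - <<'E'
from h import *
go([.5855,-.1412,.062],[0,1,0])
im=snapshot("side")[...,::-1]
cv2.imwrite("pics/s10.png",im)
cv2.imwrite("pics/c10.png",crop(im,235,170,80,110,5))
T=status.sense()["tcp_pos"]
print("jaw exp",proj("side",T-[0,0,.054]))
E
```

```text
t 24.35 tcp [ 0.5858 -0.1408  0.128 ] gap 0.5700477070155684 F [-1.2213  0.4773  0.2576]
R rows x,y,z axes [[ 0.0019 -0.0007 -1.    ]
 [ 1.      0.0005  0.0019]
 [ 0.0005 -1.      0.0007]]
turn 0.00048257253282546486 shift mm in tool axes after turn [66.0054 -0.3893  0.3304]
jaw exp [275.6412 233.8673]
```

View pics/c10.png

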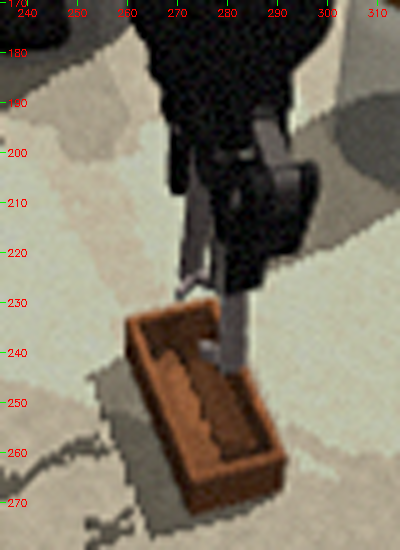

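Far jaw tip (271,228), near jaw bottom (283,244): matches the pickup geometry over the rest. Lowering.

Call:
arm_command:
  series:
    - [[20,0,0,0],[20,0,0,0],[14,0,0,0],[8,0,0,0],[0,0,0,0],[0,0,0,0]]

```text
t: 25.0
tcp_pos: [0.5855, -0.1411, 0.0654]
tool_rot: [0.5, 0.5, -0.5, 0.5]
force: [-0.2, -0.6, -0.8]
finger_gap: 0.576
```

Call:
arm_command:
  series:
    - [[1,0,0,0],[1,0,0,0],[1,0,0,0],[0,0,0,0],[0,0,0,0]]

```text
t: 25.5
tcp_pos: [0.585, -0.1409, 0.062]
tool_rot: [0.5, 0.5, -0.5, 0.5]
force: [0.3, 0.1, -0.4]
finger_gap: 0.574
```

Call:
arm_command:
  series:
    - [[1,0,0,0],[1,0,0,0],[0,0,0,0],[0,0,0,0]]

```text
t: 25.9
tcp_pos: [0.5849, -0.1409, 0.0598]
tool_rot: [0.5, 0.5, -0.5, 0.5]
force: [-0.3, 0.1, -0.9]
finger_gap: 0.574
```

Call:
arm_command:
  series:
    - [[1,0,0,0],[0,0,0,0],[0,0,0,0]]

```text
t: 26.2
tcp_pos: [0.5849, -0.1409, 0.0589]
tool_rot: [0.5, 0.5, -0.5, 0.5]
force: [0.7, 0.2, 0.1]
finger_gap: 0.577
```

Call:
arm_command:
  series:
    - [[1,0,0,0],[0,0,0,0],[0,0,0,0]]

```text
t: 26.5
tcp_pos: [0.5852, -0.141, 0.0582]
tool_rot: [0.5, 0.5, -0.5, 0.5]
force: [0.5, 0.4, 1.2]
finger_gap: 0.572
```

Call:
arm_command:
  series:
    - [[1,0,0,0],[0,0,0,0],[0,0,0,0]]

```text
t: 26.8
tcp_pos: [0.5856, -0.1413, 0.0579]
tool_rot: [0.5, 0.499, -0.5, 0.501]
force: [-0.9, 0.6, 5.8]
finger_gap: 0.573
```

On the floor. Easing off and opening.

Call:
arm_command:
  series:
    - [[-1,0,0,0],[0,0,0,0],[0,0,0,0]]

```text
t: 27.1
tcp_pos: [0.5851, -0.1411, 0.058]
tool_rot: [0.5, 0.5, -0.5, 0.5]
force: [-0.9, 0.2, 1.3]
finger_gap: 0.572
```

Call:
arm_command:
  series:
    - [[0,0,0,0],[0,0,0,0],[0,0,0,0],[0,0,0,0],[0,0,0,0]]
  jaw: 65

```text
t: 27.6
tcp_pos: [0.5849, -0.1409, 0.0578]
tool_rot: [0.5, 0.5, -0.5, 0.5]
force: [-0.9, -0.1, -0.2]
finger_gap: 0.649
```

Call:
arm_command:
  series:
    - [[0,0,0,0],[0,0,0,0],[0,0,0,0],[0,0,0,0],[0,0,0,0]]
  jaw: 95

```text
t: 28.1
tcp_pos: [0.585, -0.1409, 0.0579]
tool_rot: [0.5, 0.5, -0.5, 0.5]
force: [-0.5, -0.1, -0.2]
finger_gap: 0.955
```

Call:
arm_command:
  series:
    - [[-10,0,0,0],[-15,0,0,0],[-25,0,0,0],[-30,0,0,0],[-40,0,0,0],[-40,0,0,0],[0,-20,0,0],[0,-40,0,0],[0,-40,0,0],[0,0,0,0]]

```text
t: 29.1
tcp_pos: [0.4789, -0.1388, 0.2186]
tool_rot: [0.499, 0.502, -0.501, 0.498]
force: [0.2, -0.4, -0.6]
finger_gap: 0.952
```

```bash
python3 - <<'E'
from h import *
go([.585,-.141,.2],[0,1,0])
s=snapshot("side")[...,::-1];t=snapshot("top")[...,::-1]
cv2.imwrite("pics/s11.png",s)
cv2.imwrite("pics/c11.png",np.vstack([np.hstack([crop(s,240,200,70,80,5),crop(s,190,105,65,80,5)]),crop(s,185,165,135,38,5)]))
E
```

```text
t 29.1 tcp [ 0.4789 -0.1388  0.2186] gap 0.9517699412483752 F [ 0.1906 -0.3685 -0.5982]
R rows x,y,z axes [[-0.0059  0.0026 -1.    ]
 [ 1.     -0.0011 -0.0059]
 [-0.0011 -1.     -0.0026]]
turn -0.0010519983457157878 shift mm in tool axes after turn [ 17.9275 106.179    2.2239]
```

No more pictures can be viewed, so I'll compare numerically with the earlier frames.

```bash
python3 - <<'E'
from h import *
s=snapshot("side")[...,::-1].copy();g=lambda i:cv2.cvtColor(i,cv2.COLOR_BGR2GRAY)
def m(ref,u,v,w,h,pad=8):
    T=g(cv2.imread(ref))[v:v+h,u:u+w];I=g(s)[v-pad:v+h+pad,u-pad:u+w+pad];r=cv2.matchTemplate(I,T,cv2.TM_CCOEFF_NORMED)
    _,x,_,l=cv2.minMaxLoc(r);print(ref,(u,v),"score",round(x,3),"shift",l[0]-pad,l[1]-pad)
m("pics/side0.png",258,212,36,60)   # tongs+rest
m("pics/side0.png",266,214,22,32)   # tongs upper part
m("pics/s9.png",210,115,20,25)      # weight on vent
m("pics/side0.png",170,215,45,40);m("pics/side0.png",300,148,40,60);m("pics/side0.png",342,252,52,66) # band jar mug
h=cv2.cvtColor(s,cv2.COLOR_BGR2HSV);k=(h[215:252,262:292,2]<25).astype(np.uint8)
n,_,st,c=cv2.connectedComponentsWithStats(k);print("dark plates",[(c[i]+[262,215],st[i,4]) for i in range(1,n) if st[i,4]>5])
print(status.sense()["t"])
E
```

```text
pics/side0.png (258, 212) score 0.954 shift 0 0
pics/side0.png (266, 214) score 0.948 shift -1 -1
pics/s9.png (210, 115) score 0.325 shift 8 6
pics/side0.png (170, 215) score 0.988 shift 0 0
pics/side0.png (300, 148) score 0.996 shift 0 0
pics/side0.png (342, 252) score 0.983 shift 0 0
dark plates [(array([279.2647, 240.7941]), np.int32(34))]
29.25
```

The gripper probably hides the vent in the side view; moving it aside.

Call:
arm_command:
  series:
    - [[0,0,30,0],[0,-5,45,0],[0,-5,45,0],[0,-5,45,0],[0,-5,45,0],[0,-5,45,0],[0,0,30,0],[0,0,0,0],[0,0,0,0]]

```text
t: 30.15
tcp_pos: [0.4607, -0.427, 0.2178]
tool_rot: [0.5, 0.5, -0.5, 0.5]
force: [-0.3, 0.1, -0.3]
finger_gap: 0.948
```

```bash
python3 - <<'E'
from h import *
print(status.sense()["tcp_pos"],proj("side",status.sense()["tcp_pos"]))
s=snapshot("side")[...,::-1].copy();g=lambda i:cv2.cvtColor(i,cv2.COLOR_BGR2GRAY)
def m(ref,u,v,w,h,pad=8):
    T=g(cv2.imread(ref))[v:v+h,u:u+w];I=g(s)[v-pad:v+h+pad,u-pad:u+w+pad];r=cv2.matchTemplate(I,T,cv2.TM_CCOEFF_NORMED)
    _,x,_,l=cv2.minMaxLoc(r);print(ref,(u,v),"score",round(x,3),"shift",l[0]-pad,l[1]-pad)
m("pics/side0.png",258,212,36,60);m("pics/side0.png",266,214,22,32)
m("pics/s9.png",210,117,20,21)
m("pics/side0.png",238,120,14,14)
print(g(s)[116:138:2,208:232:2])
print(g(cv2.imread("pics/s9.png"))[116:138:2,208:232:2])
E
```

```text
[ 0.4607 -0.427   0.2178] [259.3213 350.9847]
pics/side0.png (258, 212) score 0.325 shift 7 4
pics/side0.png (266, 214) score 0.375 shift 8 1
pics/s9.png (210, 117) score 0.13 shift 0 0
pics/side0.png (238, 120) score 0.13 shift -8 -3
[[ 37  34  45  46  42  40  43  42  38  44  41  40]
 [ 41  40  45  42  42  44  44  39  43  43  46  41]
 [ 41  47  39  42  47  45  31  33  41  37  45  47]
 [ 40  43  43  40  41  52  44  45  44  39  42  44]
 [ 39  44  41  43  48  42  45  44  45  46  47  42]
 [ 23  38  40  44  42  40  40  44  42  46  44  33]
 [194  16  38  43  47  45  41  47  44  48  45  42]
 [211 229  45  43  44  35  45  44  42  38  36  44]
 [212 216 219  48  37  44  37  37  39  49  37  41]
 [213 214 216 210  56  45  43  40  48  42  45  42]
 [215 222 166 171 119  42  36  45  43  38  44  46]]
[[168 171 172 173 159 154 144 121 123 124 137 150]
 [131  92  90 108 127 144 142 139 144 141 138 139]
 [ 95 117 128 136 127 132 125 137 139 138 140 138]
 [139 129 129 103 133 131 135 112 145 142 143 142]
 [138 134 125 128  49  84  74  55 141 141 138 143]
 [144 138 138 139  81  51  46 104 144 140 141 142]
 [137 141 131 117  68  50  55  99 125 143 143 141]
 [136 138 137  94  87  69 109 116  82 144 144 144]
 [132 141 140 125  46  61  66  48 103 143 139 143]
 [138 139 140 134  50  35  28  18 133 149 144 145]
 [142 146 106 105  70  41  42  61 117 136 136 143]]
```

Call:
arm_command:
  series:
    - [[0,-20,15,0],[0,-27,19,0],[0,-27,19,0],[0,-27,19,0],[0,-27,19,0],[0,-27,19,0],[0,-27,19,0],[0,-27,18,0],[0,0,0,0],[0,0,0,0]]

```text
t: 31.2
tcp_pos: [0.2515, -0.5721, 0.218]
tool_rot: [0.5, 0.5, -0.5, 0.5]
force: [0.9, -0.6, -0.4]
finger_gap: 0.948
```

```bash
python3 - <<'E'
from h import *
print(status.sense()["tcp_pos"])
s=snapshot("side")[...,::-1].copy();g=lambda i:cv2.cvtColor(i,cv2.COLOR_BGR2GRAY)
def m(ref,u,v,w,h,pad=8):
    T=g(cv2.imread(ref))[v:v+h,u:u+w];I=g(s)[v-pad:v+h+pad,u-pad:u+w+pad];r=cv2.matchTemplate(I,T,cv2.TM_CCOEFF_NORMED)
    _,x,_,l=cv2.minMaxLoc(r);print(ref,(u,v),"score",round(x,3),"shift",l[0]-pad,l[1]-pad)
m("pics/side0.png",258,212,36,60);m("pics/side0.png",266,214,22,32)
m("pics/s9.png",210,117,20,21);m("pics/side0.png",210,120,20,20)
m("pics/side0.png",238,120,14,14)
print(g(s)[116:138:2,208:232:2])
E
```

```text
[ 0.2515 -0.5721  0.218 ]
pics/side0.png (258, 212) score 0.955 shift 0 0
pics/side0.png (266, 214) score 0.948 shift -1 -1
pics/s9.png (210, 117) score 0.993 shift 0 0
pics/side0.png (210, 120) score 0.75 shift 0 -4
pics/side0.png (238, 120) score 0.996 shift 0 0
[[166 166 167 165 156 155 146 123 126 124 133 150]
 [132  91  91 107 120 136 139 135 137 140 134 137]
 [ 90 117 138 141 129 128 126 133 139 138 139 133]
 [128 135 137 111 133 131 134 112 144 141 140 135]
 [135 135 138 137  51  88  75  54 141 137 134 139]
 [132 136 141 142  82  49  47 102 143 136 143 142]
 [136 140 132 114  63  52  52  97 122 139 144 139]
 [133 139 139  92  81  71 100 112  81 144 139 144]
 [133 139 134 129  48  62  61  51 101 145 142 138]
 [132 136 138 133  45  32  36  15 127 144 138 145]
 [138 145 106 109  78  34  39  58 114 134 135 142]]
```

All in order: the weight is unmoved on the vent and the tongs are upright in the rest, within about 1 px of the start. Handing in.

```bash
python3 -c "
from station import ticket
print(ticket.sign_off())"
```

```text
the job is handed in; nothing more can be done
None
```

The job is done and handed in after about 31 s of robot time, and my last checks turned up no failure.

**What I did:** I took the tongs from the rest and lifted the weight by its neck out of the larger ramekin. I lowered it over the vent pipe and met the sleeve at TCP height of about 180 mm. The sleeve slid at about 4.7 N and stopped hard about 3.5 mm lower. I held there for about 1 s with the wrist reading 12.7–13.9 N. The push on the sleeve was about 2 N more once the carried weight is counted, so it may have touched about 16 N, slightly over the range but below the 20 N limit. Then I released the weight and stood the tongs back in the rest.

**Last checks (side camera):**
- **Weight:** it hadn't moved since release (image match 0.99, zero shift).
- **Tongs:** upright in the rest, within about 1 pixel of where they started (match 0.95).
- **Jar, mug and band:** unmoved when checked just after the tongs went back (match at least 0.98, zero shift).
- **Obstructed comparisons:** two earlier checks scored low only because the arm was blocking the view. They came out fine once it was moved away.
- **Not viewed by eye:** I had used up the picture limit, so these final checks were numerical comparisons only.

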